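# Lock the gear unit's shaft

### The arm

A 6-joint arm with a two-finger parallel gripper is mounted at the origin on a cart in front of the work surface, level with it; the furniture and walls round the work are solid. World frame = base frame: x ahead of the robot, y to its left, z up, the work surface at z = 0. Lengths are in m, angles in rad, forces in N, time in s.
With the tool pointing down it reaches from about 0.25 to 0.775 m from the base axis. Payload 4 kg.
Tool frame: the origin (TCP) lies at the very end of the fingers, on their centre line; the grasp point (between the pads) lies 19 mm behind it (robot.grip_point_offset is the distance from the TCP to the grasp point, in m); z points along the fingers, x is the direction in which the jaws open and shut, and the axes are right-handed (so a half turn about z gives the same grasp; the last joint's range is limited). The gripper opens to 94 mm and grips with 3 to 60 N. Pads are 16 mm wide; open, the fingers measure 119 mm over their backs; the gripper's body (75 mm by 177 mm) begins 78 mm behind the grasp point.
Start: joints at [-1.406, 0.087, 1.371, -0, 1.684, -0.103], TCP at [0.146, -0.53, 0.206] pointing down, gripper open.
Joint ranges: [-3.1, 3.1], [-0.76, 2.03], [0.27, 2.55], [-1.08, 4.22], [0.17, 2.65], [-2.57, 2.57]. Speed limits (rad/s): [2.79, 2.79, 3.14, 3.14, 3.14, 3.14].

### API

Orientations are given as [roll, pitch, yaw] about the fixed x, y, z axes, in that order (R = Rz(yaw) Ry(pitch) Rx(roll)).
In Python, from bench import robot gives the robot as it stands.
- The arm moves only by the shell command python3 -m inch 'ROWS'. ROWS is text: rows parted by semicolons, each of 5 numbers parted by spaces: the shift along the tool's x, y, z in cm, then the turn about the tool's z in rad, then the closure, from 0 (fully open) to 1 (shut). In form: tx ty tz spin claw; .... A call has 1 to 20 rows; each row is the pose to reach, as a shift and turn from the pose measured when the call began, along the tool's axes at that moment; what a row does not reach only later rows make up. A row lasts 1/12 s, in which the tool goes at most 41.7 mm and 7.16 degrees, less where a joint would pass 70% of its speed; a pose out of reach is approached as far as the arm can. A call with a gripper value outside its range is refused whole. The fingers move at their own pace and stop on an object; the grip force is fixed at half the most. Time passes only in rows, so rows that repeat a pose let the fingers close. It gives the time, the measured TCP pose, the force and the opening at its end, in the units of the state.
- robot.get_obs(): the state, without advancing time (a new reading comes with each control period).
- robot.snapshot(name): name is "scene" or "top" or "wrist"; returns (picture, depth): 400x640x3 uint8, blue, green, red; 400x640 float32, m along the optical axis (not along the pixel's ray), 0 where there is no reading.
- robot.camera_info(name): a dict with "K" (3x3 intrinsics, pixels), "extrinsics" (4x4, takes a point from world to camera coordinates); the wrist camera has in their place "mount" (4x4, takes a point from camera to tool coordinates, whose origin is the TCP and whose axes are the tool frame's). Camera axes: x right, y down, z forward; pixel columns grow to the right and rows downward; lengths in m; the calibration is good to about 2 mm. The wrist camera is an equidistant fisheye: a pixel r from the principal point sees the ray r / f radians off the axis. A picture is of the moment at which its call begins: read the wrist's pose just before it. camera_info takes no time and is no camera call.
- robot.close_job(): hands the job in, once; it reports no verdict.
The state is a dict: "time": time; "joint_positions": joint angles; "qvel": joint speeds; "joint_torque": joint torques, N m; "tool_pos": TCP position; "ee_rot": TCP orientation; "wrist_force": force on the tool from outside, world axes, zero at the start; "wrist_torque": the same for the moment, N m; "width": finger opening in m.
Only numpy, scipy, OpenCV 4.12 (cv2) and the standard library are available. Lean on these libraries where they do the work, as an engineer would, in place of code of your own. Each camera call takes 0.05 s, during which the arm holds its last target.

### The job

Lock the shaft of the grey gear unit on the bench: by its upright peg, push the slotted disc round until its slot lines up with the lock bar, then push the bar by the post at its tail through the slot until it is fully home, its post against the strap and its nose in the staple on the far side. Do it all with pushing fingertips: lift nothing, and leave the key set, tape measure and screw jar where they are.

Things in the scene. Friction and masses are not known exactly. Their poses are not given: they have to be found in the camera images.
- gear_unit: Fixed gear unit, grey with bare steel parts; base plate 300 x 100 x 10 mm, from x = -222 to +78 mm. Origin at bench level (z = 0) on the disc's vertical axis; x is the direction in which the bar is pushed, y to the left of that, z up. The disc (top at z = 62 mm) sits at x = 0, the channel and strap on the -x side, the staple on the +x side. No fixed part stands above z = 83 mm.
- channel (a point): Middle of the floor of the straight open channel that holds the bar, on the unit's x axis, z = 42 mm, 135 mm behind the disc's axis. It runs from x = -222 to -48 mm in the unit's frame, 19 mm wide inside; walls 8 mm thick, tops at z = 56 mm; low end wall at the rear, top at z = 50 mm.
- strap (a point): Middle of the steel strap that bridges the channel and stops the bar's post: x = -72 to -56 mm in the unit's frame, 40 mm wide across, bridge from z = 60 to 76 mm, bolt heads to 83 mm. The point is at z = 76 mm.
- staple (a point): Centre of the top of the staple past the disc that takes the bar's nose: x = 46 to 66 mm in the unit's frame, 46 mm wide outside, opening 26 mm wide, top at z = 70 mm.
- disc (a joint): Angle of the 80 mm slotted disc, rad, anticlockwise from above positive, range -0.6 to 3.74. Its slot, 24 mm wide, runs across the centre; the peg stands square to it at radius 27 mm. Slot in line with the bar at 0 (peg on the unit's -y side) and at 3.14 (peg on +y); either will do. Between them the peg is on the +x side. Turns stiffly (0.06 N m, 2 to 3 N at the peg), stays where left.
- disc_peg (a point): Centre of the top of the disc's upright round peg: 12 mm thick in the middle, 16 mm at its rounded head (the top 10 mm), standing 46 mm above the disc's top, its own top at z = 108 mm.
- lock_bar: Loose steel bar lying in the channel, 150 x 16 x 16 mm, about 0.4 kg. Origin at the centre of its underside (z = 42 mm); its x axis points to its slightly tapered nose, 75 mm ahead. At the start the nose is short of the disc, the origin at x = -122 to -136 mm in the unit's frame; fully home, post against the strap, it is at x = -13 mm. Slides with about 2 to 5 N.
- bar_post (a point): Centre of the top of the upright round post, 16 mm thick, on the bar's tail, 67 mm behind the bar's origin; its top is at z = 94 mm, 52 mm above the bar's underside. The strap stops the post.
- hex_keys: Folding key set, 45 x 78 x 20 mm, loose on the bench beside the unit; origin under its centre.
- tape_measure: Pocket tape measure, 75 x 89 x 34 mm, loose on the bench beside the unit; origin under its centre.
- screw_jar: Clear jar of screws, 60 mm across, 76 mm high, standing loose past the staple end; origin under its centre.
There are look-alikes about, which are no part of the job. Leave any turquoise look-alike of the lock_bar alone.

How it is judged:
By the outcome, as a careful person would: the job done as asked, in the order asked, and still so for the second after the job is handed in, with the robot touching nothing.
It also fails if it takes over 51 s, if anything falls off the work surface, if the arm or the gripper's body presses on something with over 40 N, if the wrist force passes 120 N, or if a joint passes its speed limit or range.

## Working session

There is one attempt and no reset: what is moved stays moved. The work goes in short steps, Python scripts to look and compute and a shell command to move; the robot and the scene stay as the last step left them, time stands still between calls to the robot, and variables do not carry over. Pictures are saved under pics/ and viewed, and the job is handed in when it is done.

```bash
ls; mkdir -p pics
python3 - <<'E'
from bench import robot
import cv2
o=robot.get_obs(); print(o)
for n in ("scene","top"):
    p,d=robot.snapshot(n); cv2.imwrite(f"pics/{n}0.png",p)
    import numpy as np; np.save(f"pics/{n}0.npy",d); print(robot.camera_info(n))
E
```

```text
pics
{'time': 0.0, 'joint_positions': array([-1.40611480e+00,  8.79502000e-02,  1.37221553e+00, -3.52052575e-05,
        1.68363305e+00, -1.03132470e-01]), 'qvel': array([-0.00024074, -0.000803  , -0.00088251, -0.00173887,  0.00123539,
        0.00245047]), 'joint_torque': array([-6.96461611e-04, -3.40185750e+01, -3.02426112e+01,  7.17400527e-02,
        3.29566130e-02, -1.63750915e-04]), 'tool_pos': array([ 0.14541887, -0.52985648,  0.20432647]), 'ee_rot': array([-3.14140034e+00,  2.19800224e-03, -1.30298604e+00]), 'wrist_force': array([ 0.6074807 ,  0.39911605, -0.76553775]), 'wrist_torque': array([ 0.00923845,  0.00540556, -0.00799198]), 'width': 0.0939619498012958}
{'K': array([[427.71815861,   0.        , 318.32711609],
       [  0.        , 427.71815861, 196.14319979],
       [  0.        ,   0.        ,   1.        ]]), 'extrinsics': array([[-0.82166542, -0.56966851, -0.01854013,  0.4886478 ],
       [-0.42921075,  0.63982287, -0.63749888,  0.26442837],
       [ 0.37502543, -0.51585316, -0.77022817,  0.82999734],
       [ 0.        ,  0.        ,  0.        ,  1.        ]])}
{'K': array([[410.98345611,   0.        , 313.92072605],
       [  0.        , 410.98345611, 203.7388812 ],
       [  0.        ,   0.        ,   1.        ]]), 'extrinsics': array([[ 0.01967121, -0.99965175,  0.0175903 ,  0.02826133],
       [-0.98171438, -0.02264411, -0.18900828,  0.57628573],
       [ 0.18934077, -0.01355062, -0.98181793,  0.89297347],
       [ 0.        ,  0.        ,  0.        ,  1.        ]])}
```

View pics/scene0.png

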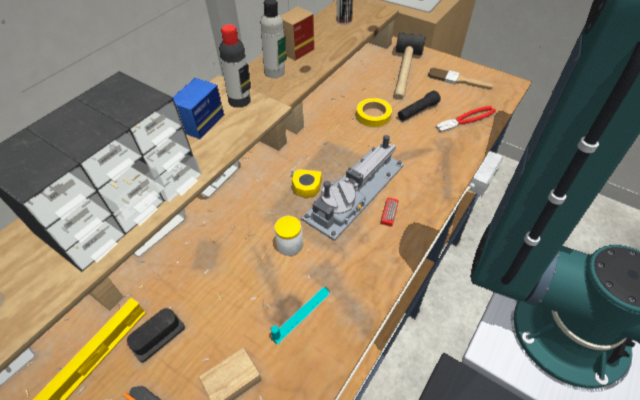

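View pics/top0.png

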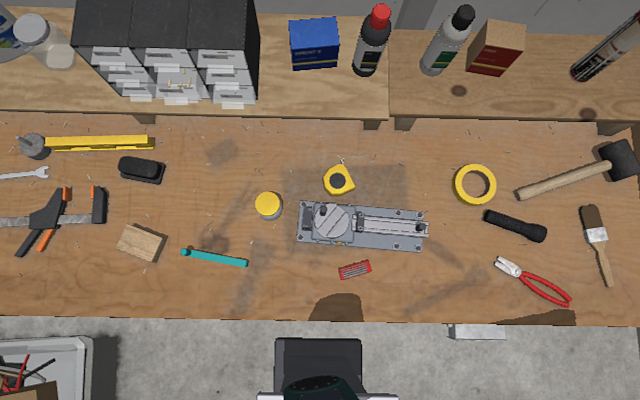

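Run:
```python
import cv2
p=cv2.imread("pics/top0.png")[170:290,240:450]; cv2.imwrite("pics/top0c.png",cv2.resize(p,None,fx=3.8,fy=3.8,interpolation=2))
p=cv2.imread("pics/scene0.png")[120:260,260:430]; cv2.imwrite("pics/scene0c.png",cv2.resize(p,None,fx=4.2,fy=4.2,interpolation=2))
```

```text
(no output)
```

View pics/top0c.png

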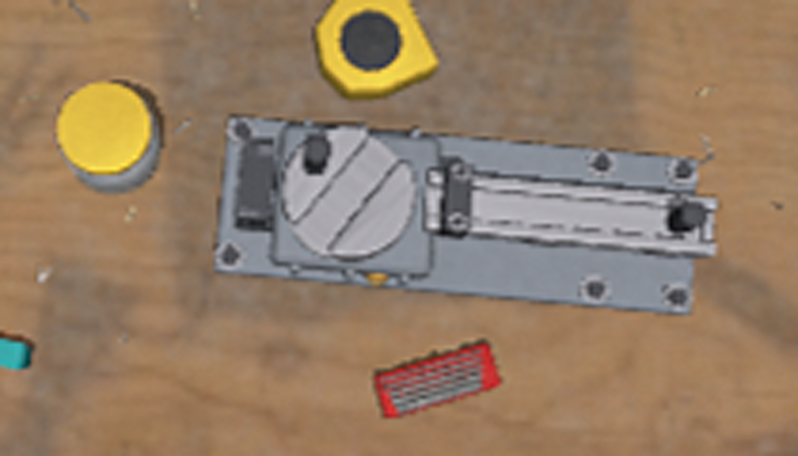

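View pics/scene0c.png

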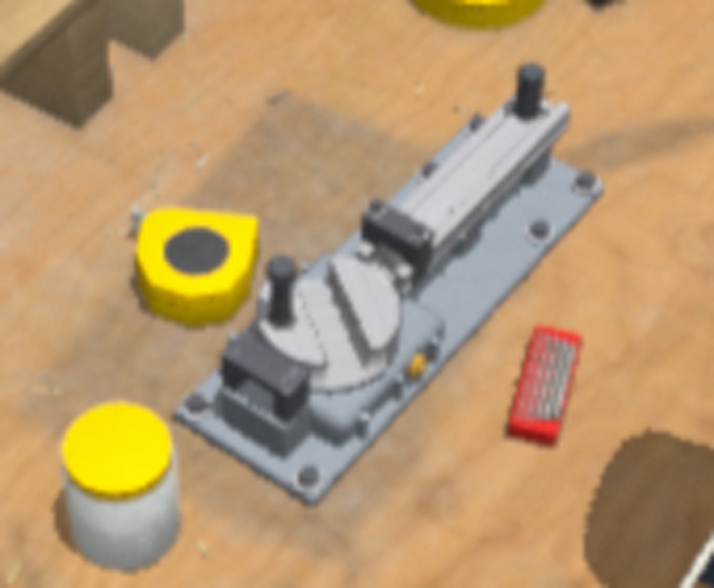

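```bash
cat > h.py <<'E'
import numpy as np
from bench import robot
def ray(n,u,v,z):
    c=robot.camera_info(n);K=c['K'];E=np.array(c['extrinsics']);R=E[:3,:3];t=E[:3,3]
    C=-R.T@t; d=R.T@np.linalg.inv(K)@np.array([u,v,1.]); return C+d*(z-C[2])/d[2]
E
python3 - <<'E'
from h import *
f=3.8
P={'c_+x-y':(231,115,.01),'c_+x+y':(214,272,.01),'c_-x+y':(692,313,.01),'c_-x-y':(697,158,.01),'disc':(349,192,.062),'peg':(317,146,.108),'post':(688,211,.094),'strap':(459,194,.076),'staple':(257,185,.07),
'chan rear':(716,225,.05),'jar':(104,128,.076)}
for k,(u,v,z) in P.items(): print(k,ray('top',u/f+240-.37,v/f+170-.37,z).round(4))
g=4.2
for k,(u,v,z) in {'peg':(281,266,.108),'post':(531,73,.094),'c1':(178,413,.01),'c2':(314,503,.01),'c3':(604,187,.01)}.items(): print('s',k,ray('scene',u/g+260-.38,v/g+120-.38,z).round(4))
E
```

```text
c_+x-y [0.5929 0.0728 0.01  ]
c_+x+y [0.4927 0.0808 0.01  ]
c_-x+y [ 0.4734 -0.2183  0.01  ]
c_-x-y [ 0.5719 -0.2245  0.01  ]
disc [0.5371 0.     0.062 ]
peg [0.5562 0.0213 0.108 ]
post [ 0.5255 -0.1943  0.094 ]
strap [ 0.5352 -0.064   0.076 ]
staple [0.5388 0.0551 0.07  ]
chan rear [ 0.5237 -0.2234  0.05  ]
jar [0.57   0.1464 0.076 ]
s peg [0.5554 0.0214 0.108 ]
s post [ 0.5248 -0.1956  0.094 ]
s c1 [0.5906 0.073  0.01  ]
s c2 [0.4943 0.0809 0.01  ]
s c3 [ 0.4745 -0.215   0.01  ]
```

```bash
python3 -m inch '-44.7 -53.9 0 -1.689 1;-44.7 -53.9 0 -1.689 1;-44.7 -53.9 0 -1.689 1;-44.7 -53.9 0 -1.689 1;-44.7 -53.9 0 -1.689 1;-44.7 -53.9 0 -1.689 1;-44.7 -53.9 0 -1.689 1;-44.7 -53.9 0 -1.689 1;-44.7 -53.9 0 -1.689 1;-44.7 -53.9 0 -1.689 1;-44.7 -53.9 0 -1.689 1;-44.7 -53.9 0 -1.689 1;-44.7 -53.9 0 -1.689 1;-44.7 -53.9 0 -1.689 1;-44.7 -53.9 0 -1.689 1;-44.7 -53.9 0 -1.689 1;-44.7 -53.9 0 -1.689 1;-44.7 -53.9 0 -1.689 1;-44.7 -53.9 0 -1.689 1;-44.7 -53.9 0 -1.689 1'
python3 - <<'E'
from bench import robot
import cv2
o=robot.get_obs();print(o['time'],o['tool_pos'],o['ee_rot'],o['width'],o['wrist_force'])
p,d=robot.snapshot("wrist"); cv2.imwrite("pics/w1.png",p)
print(robot.camera_info('wrist'))
E
```

```text
time: 1.77
tool_pos: [0.5464, 0.0435, 0.2048]
ee_rot: [-3.14, 0.001, 0.386]
wrist_force: [-1.4, 0.4, -0.5]
width: 0.0007
1.7667 [0.54642997 0.04346764 0.20477571] [-3.13961806e+00  1.30717239e-03  3.86242877e-01] 0.0007009536351893393 [-1.37497184  0.3753508  -0.5306134 ]
{'K': array([[309.70691629,   0.        , 318.55066529],
       [  0.        , 309.70691629, 198.62547627],
       [  0.        ,   0.        ,   1.        ]]), 'mount': array([[ 9.99999825e-01, -1.65700834e-04, -5.68523680e-04,
        -1.87077376e-04],
       [ 3.16546062e-04,  9.60953954e-01,  2.76708148e-01,
        -8.07984207e-02],
       [ 5.00474307e-04, -2.76708279e-01,  9.60953837e-01,
        -1.80177004e-01],
       [ 0.00000000e+00,  0.00000000e+00,  0.00000000e+00,
         1.00000000e+00]])}
```

View pics/w1.png

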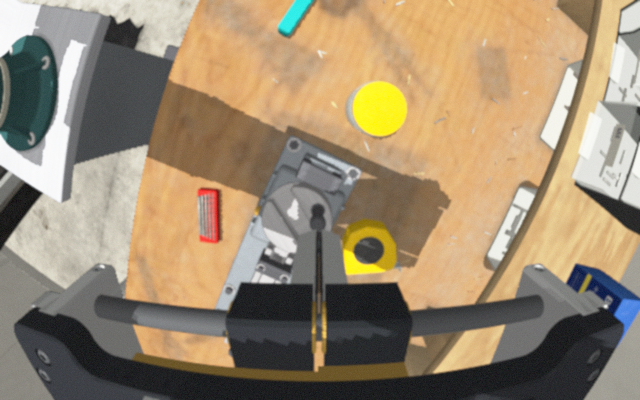

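Run:
```python
import cv2
p=cv2.imread("pics/w1.png")[120:290,230:410]; cv2.imwrite("pics/w1c.png",cv2.resize(p,None,fx=3.5,fy=3.5,interpolation=2))
```

```text
(no output)
```

View pics/w1c.png

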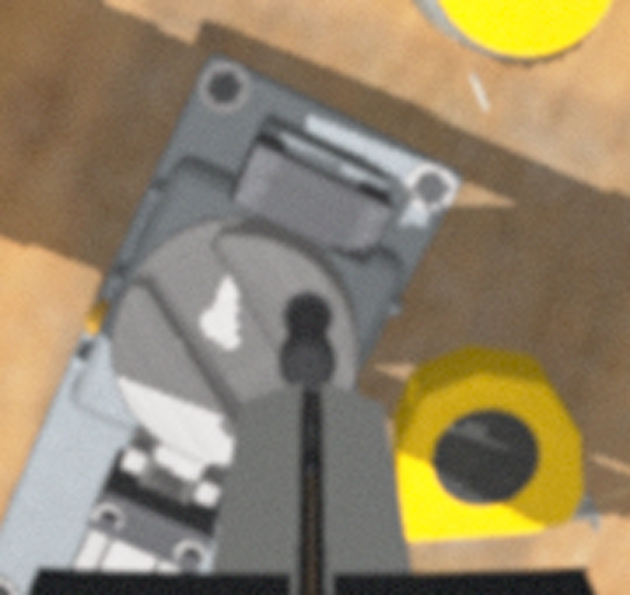

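```bash
python3 -m inch '0 0 3 0 1;0 0 6 0 1;0 0 9 0 1;0 0 11.7 0 1;0 0 11.7 0 1;0 0.4 11.7 0 1;0.1 0.8 11.7 0 1;0.2 1.2 11.7 0 1;0.25 1.6 11.7 0 1;0.28 2.0 11.7 0 1;0.26 2.3 11.7 0 1;0.2 2.6 11.7 0 1;0.1 2.9 11.7 0 1;0.1 2.9 11.7 0 1'
python3 - <<'E'
from bench import robot
import cv2
o=robot.get_obs();print(o['time'],o['tool_pos'],o['ee_rot'],o['wrist_force'])
for n,(a,b,c,d,f) in dict(top=(170,290,240,450,3.8),scene=(120,260,260,430,4.2)).items():
    p,_=robot.snapshot(n); cv2.imwrite(f"pics/{n}2.png",cv2.resize(p[a:b,c:d],None,fx=f,fy=f,interpolation=2))
E
```

```text
time: 2.98
tool_pos: [0.5605, 0.0166, 0.0909]
ee_rot: [-3.141, -0.005, 0.385]
wrist_force: [1.6, 3.4, 0.8]
width: 0.0004
2.9833 [0.56047219 0.01656245 0.09088731] [-3.14129752 -0.00536615  0.38483657] [1.60385608 3.39430587 0.77238036]
```

View pics/scene2.png

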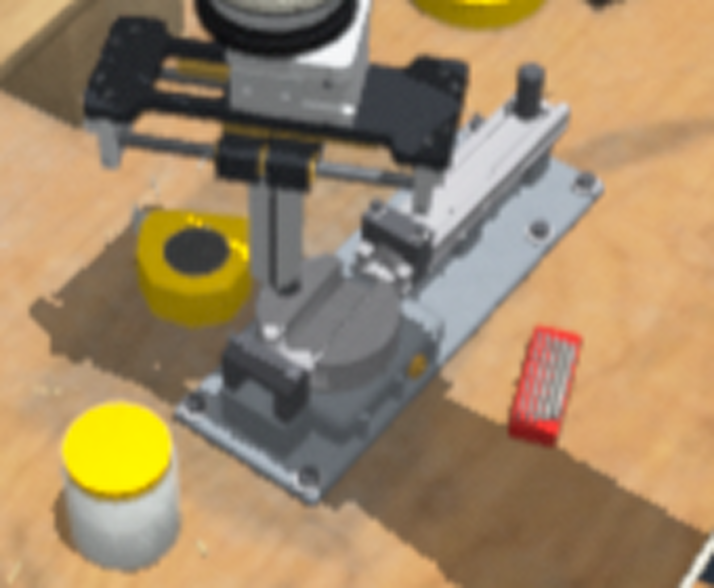

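View pics/top2.png

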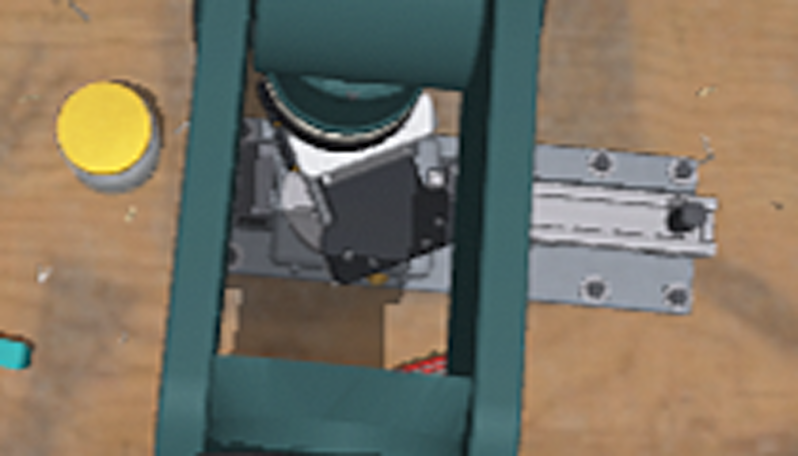

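Run:
```python
from bench import robot
import cv2
p,_=robot.snapshot("scene"); cv2.imwrite("pics/scene3r.png",p)
cv2.imwrite("pics/scene3.png",cv2.resize(p[170:220,315:365],None,fx=12,fy=12,interpolation=2))
```

```text
(no output)
```

View pics/scene3.png

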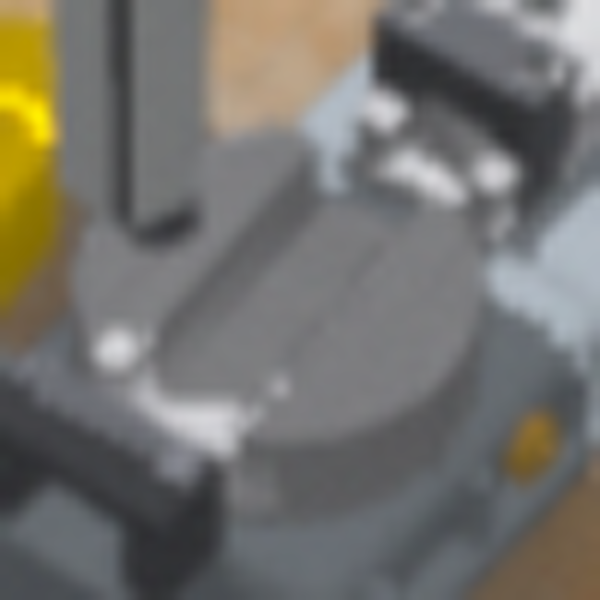

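```bash
cat >> h.py <<'E'
O=np.array([.537,-.0003]);xh=np.array([.064,.998]);yh=np.array([-.998,.064])
def unit(w): r=np.array(w)[:2]-O; return np.array([r@xh,r@yh])*1000
def sl(crop,pts,n='scene',z=.062):
    v0,u0,f=crop; q=[unit(ray(n,(u+.5)/f-.5+u0,(v+.5)/f-.5+v0,z)) for u,v in pts]
    for a,b in zip(q[::2],q[1::2]): print(a.round(1),b.round(1),'theta',np.arctan2(*(a-b)[::-1]).round(3))
E
python3 - <<'E'
from h import *
sl((170,315,12),[(155,350),(308,150),(245,430),(420,215)])
E
```

```text
[ 27.4 -11. ] [-31.  -18.1] theta 0.122
[32.5 14.2] [-30.6   9.1] theta 0.081
```

```bash
python3 -m inch '-0.05 0.1 0.1 0 1;-0.1 0.2 0.1 0 1;-0.12 0.27 0.1 0 1;-0.12 0.27 0.1 0 1'
python3 - <<'E'
from bench import robot
import cv2
p,_=robot.snapshot("scene"); cv2.imwrite("pics/scene4r.png",p)
cv2.imwrite("pics/scene4.png",cv2.resize(p[170:220,315:365],None,fx=12,fy=12,interpolation=2))
E
```

```text
time: 3.47
tool_pos: [0.5593, 0.0129, 0.0894]
ee_rot: [3.141, -0.003, 0.385]
wrist_force: [-0.5, 2.1, 1.1]
width: 0.0002
```

View pics/scene4.png

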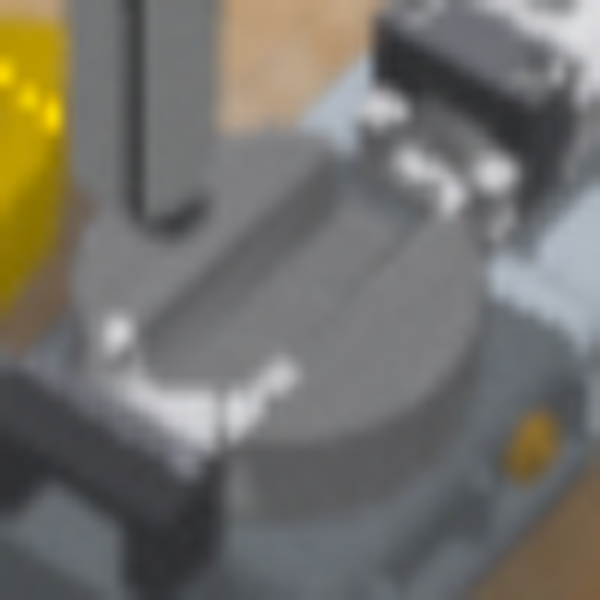

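Run:
```python
from h import *
sl((170,315,12),[(140,335),(330,155),(228,425),(435,215)])
```

```text
[ 26.3 -15.5] [-32.5 -13.9] theta -0.027
[33.5 11. ] [-32.4  11.4] theta -0.007
```

```bash
python3 -m inch '0 -1 0 0 1;0 -2 0 0 1;0 -2 0 0 1;0 -2 -4 0 1;0 -2 -8 0 1;-2 0 -8 0.1 1;-4 4 -8 0.2 1;-7 8 -8 0.3 1;-9 12 -8 0.4 1;-11 16 -8 0.449 1;-12 20.3 -8 0.449 1;-12 20.3 -8 0.449 1;-12 20.3 -8 0.449 1;-12 20.3 -8 0.449 1'
python3 - <<'E'
from bench import robot
import cv2
o=robot.get_obs();print(o['time'],o['tool_pos'],o['ee_rot'],o['wrist_force'])
for n,(a,b,c,d,f) in dict(top=(170,290,240,450,3.8),scene=(120,260,260,430,4.2)).items():
    p,_=robot.snapshot(n); cv2.imwrite(f"pics/{n}5r.png",p);cv2.imwrite(f"pics/{n}5.png",cv2.resize(p[a:b,c:d],None,fx=f,fy=f,interpolation=2))
E
```

```text
time: 4.68
tool_pos: [0.5236, -0.221, 0.1686]
ee_rot: [-3.141, -0.001, -0.066]
wrist_force: [0.3, 1.8, -0.3]
width: 0.0001
4.6833 [ 0.52357479 -0.22096386  0.16857086] [-3.14078655e+00 -1.20981412e-03 -6.62346018e-02] [ 0.27461697  1.8302758  -0.30757637]
```

View pics/scene5.png

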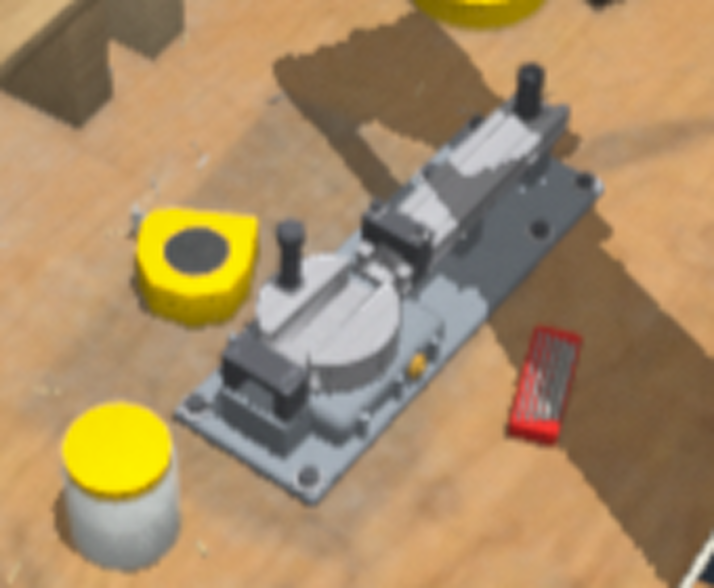

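View pics/top5.png

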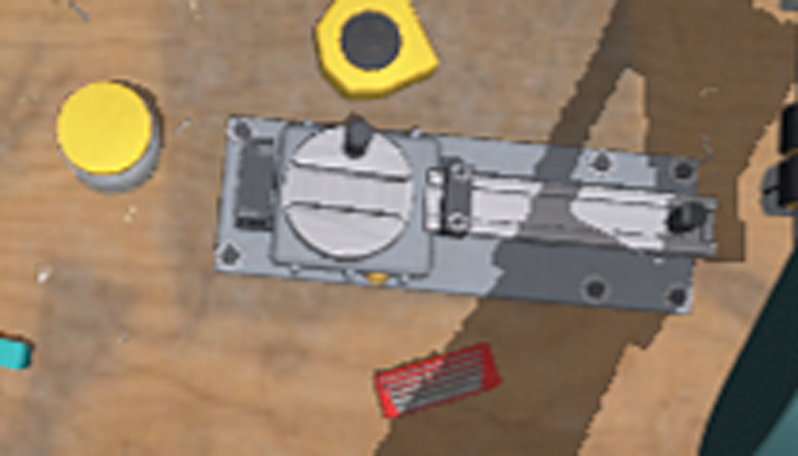

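Run:
```python
from h import *
import cv2
f=3.8
sl((170,240,f),[(295,162),(410,178),(292,203),(408,217)],'top')
p=unit(ray('top',356/f+240-.37,122/f+170-.37,.108));q=unit(ray('scene',291.5/4.2+260-.38,229/4.2+120-.38,.108));print(p,q)
for r in(p,q): print(np.arctan2(r[1],r[0])+np.pi/2)
sl((170,240,f),[(215,272),(692,313),(232,115),(697,158)],'top',.01)
for n,(a,b,c,d) in dict(top=(190,245,305,405),scene=(165,215,315,365)).items():
    im=cv2.imread(f'pics/{n}5r.png')[a:b,c:d]; s=8 if n=='top' else 12; cv2.imwrite(f'pics/{n}5z.png',cv2.resize(im,None,fx=s,fy=s,interpolation=2))
```

```text
[ 34.  -15.4] [-35.5 -11.7] theta -0.054
[33.8  9.5] [-35.9  11.9] theta -0.035
[  1.61083643 -33.6583311 ] [ -1.42977781 -28.64305788]
0.047821987145938216
-0.04987568208815074
[77.5 49.4] [-221.6   49.5] theta -0.0
[ 75.9 -51.2] [-221.5  -49.1] theta -0.007
```

View pics/top5z.png

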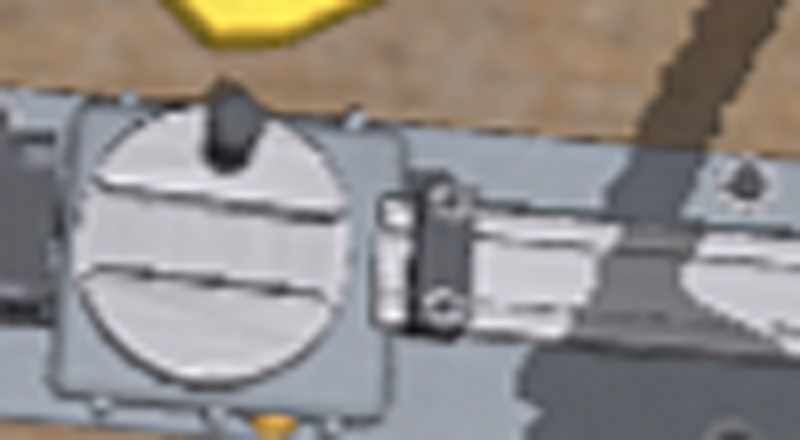

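View pics/scene5z.png

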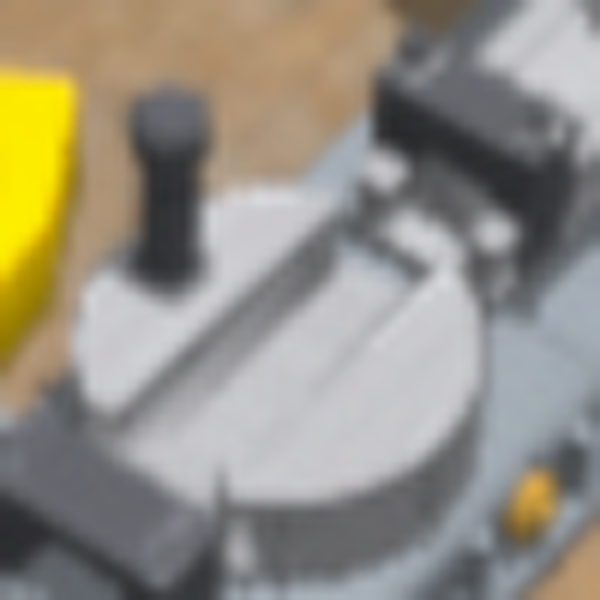

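```bash
python3 -m inch '0 0 3 0 1;0 0 6 0 1;0 0 9 0 1;0 0 10 0 1;0 0 10 0 1;0 -0.6 10 0 1;0 -1.1 10 0 1;0 -1.6 10 0 1;0 -2.2 10 0 1;0 -2.8 10 0 1;0 -3.4 10 0 1;0 -4 10 0 1;0 -4.6 10 0 1;0 -5.2 10 0 1;0 -5.2 10 0 1'
python3 - <<'E'
from bench import robot
import cv2
o=robot.get_obs();print(o['time'],o['tool_pos'],o['ee_rot'],o['wrist_force'])
for n,(a,b,c,d,f) in dict(scene=(120,260,260,430,4.2)).items():
    p,_=robot.snapshot(n); cv2.imwrite(f"pics/{n}6.png",cv2.resize(p[a:b,c:d],None,fx=f,fy=f,interpolation=2))
E
```

```text
time: 6.03
tool_pos: [0.5278, -0.1654, 0.0691]
ee_rot: [-3.139, -0.002, -0.062]
wrist_force: [0.6, -1.2, 0.2]
width: 0.0007
6.0333 [ 0.52776464 -0.1654005   0.06908605] [-3.13883524e+00 -2.49517841e-03 -6.21265564e-02] [ 0.62886446 -1.20090504  0.15577313]
```

View pics/scene6.png

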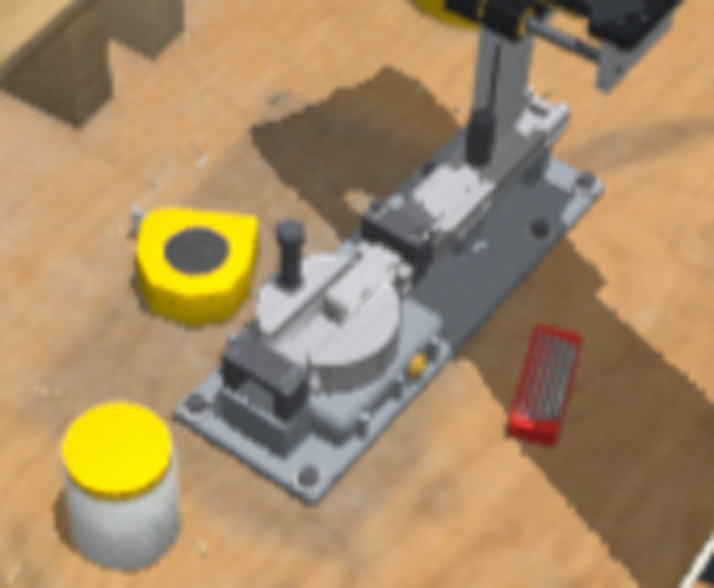

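```bash
python3 -m inch '0 -0.5 0 0 1;0 -1 0 0 1;0 -1.6 0 0 1;0 -2.2 0 0 1;0 -2.8 0 0 1;0 -3.4 0 0 1;0 -4 0 0 1;0 -4.6 0 0 1;0 -5.2 0 0 1;0 -5.7 0 0 1;0 -6.1 0 0 1;0 -6.4 0 0 1;0 -6.6 0 0 1;0 -6.8 0 0 1;0 -6.8 0 0 1'
python3 - <<'E'
from h import *
import cv2
o=robot.get_obs();print(unit(o['tool_pos']),o['time'],o['tool_pos'],o['ee_rot'],o['wrist_force'])
for n,(a,b,c,d,f) in dict(scene=(120,260,260,430,4.2)).items():
    p,_=robot.snapshot(n); cv2.imwrite(f"pics/{n}7.png",cv2.resize(p[a:b,c:d],None,fx=f,fy=f,interpolation=2))
E
```

```text
time: 7.33
tool_pos: [0.5315, -0.0971, 0.0686]
ee_rot: [-3.138, -0.001, -0.062]
wrist_force: [0.1, -1.0, 0.5]
width: 0.0003
[-96.9617523   -0.71578144] 7.3333 [ 0.53150935 -0.09710396  0.06859082] [-3.13769025e+00 -9.76238404e-04 -6.19318660e-02] [ 0.08650586 -1.03417861  0.52854855]
```

View pics/scene7.png

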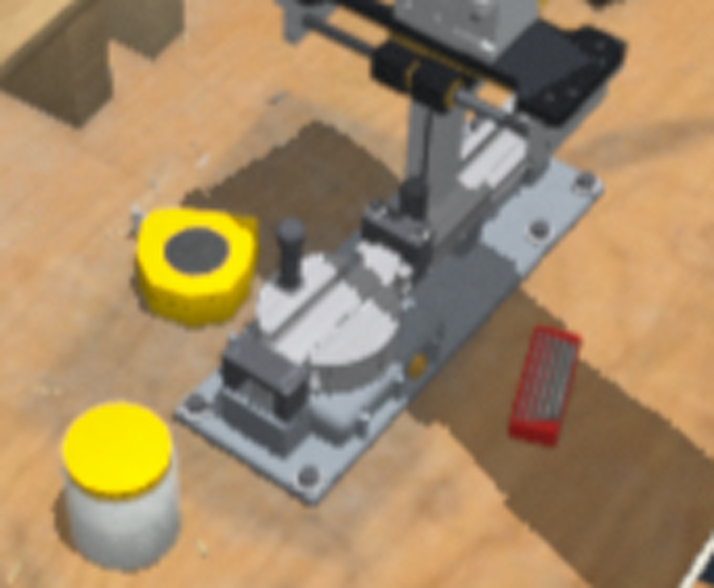

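Almost home; the force shows no stop yet. I'll press on gently until there is contact with the strap.

```bash
python3 -m inch '0 -0.15 0 0 1;0 -0.3 0 0 1;0 -0.4 0 0 1;0 -0.4 0 0 1'; python3 -c "
from h import *
print(unit(robot.get_obs()['tool_pos']))"
```

```text
time: 7.72
tool_pos: [0.5316, -0.0967, 0.0687]
ee_rot: [3.139, -0.001, -0.063]
wrist_force: [-1.0, -9.8, -0.9]
width: -0.0001
[-96.59470245  -0.74240452]
```

```bash
python3 -m inch '0 -0.4 0 0 1;0 -0.7 0 0 1;0 -0.7 0 0 1'; python3 -c "
from h import *
print(unit(robot.get_obs()['tool_pos']))"; python3 -m inch '0 1 0 0 1;0 2.5 0 0 1;0 2.5 -2 0 1;0 2.5 -6 0 1;0 6 -10 0 1;0 10 -13 0 1;0 14 -13 0 1;0 17 -13 0 1;0 17 -13 0 1;0 17 -13 0 1'
python3 - <<'E'
from h import *
import cv2
for n,(a,b,c,d,f) in dict(top=(170,290,240,450,3.8),scene=(120,260,260,430,4.2)).items():
    p,_=robot.snapshot(n); cv2.imwrite(f"pics/{n}8r.png",p);cv2.imwrite(f"pics/{n}8.png",cv2.resize(p[a:b,c:d],None,fx=f,fy=f,interpolation=2))
E
```

```text
time: 7.97
tool_pos: [0.5316, -0.0967, 0.0689]
ee_rot: [3.125, -0.001, -0.065]
wrist_force: [-1.2, -18.8, -0.8]
width: 0.0004
[-96.5524565   -0.75014506]
time: 8.8
tool_pos: [0.5201, -0.2658, 0.2014]
ee_rot: [3.126, -0.001, -0.069]
wrist_force: [0.6, 0.6, -0.1]
width: 0.0006
```

View pics/scene8.png

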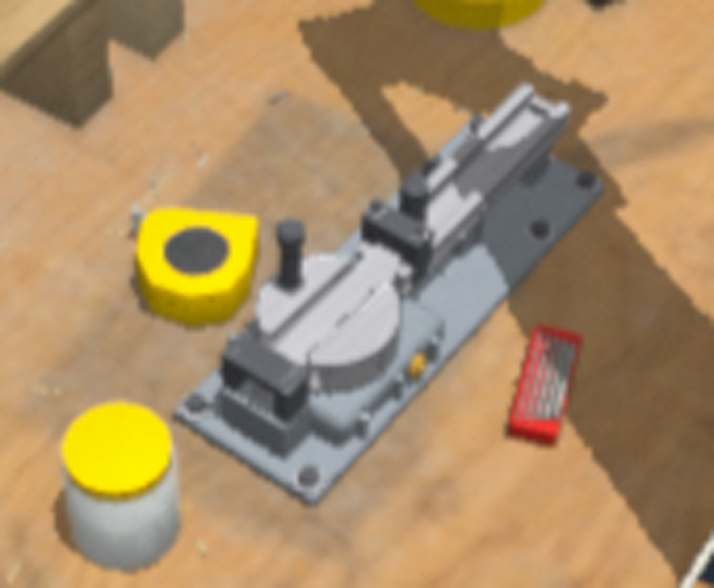

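View pics/top8.png

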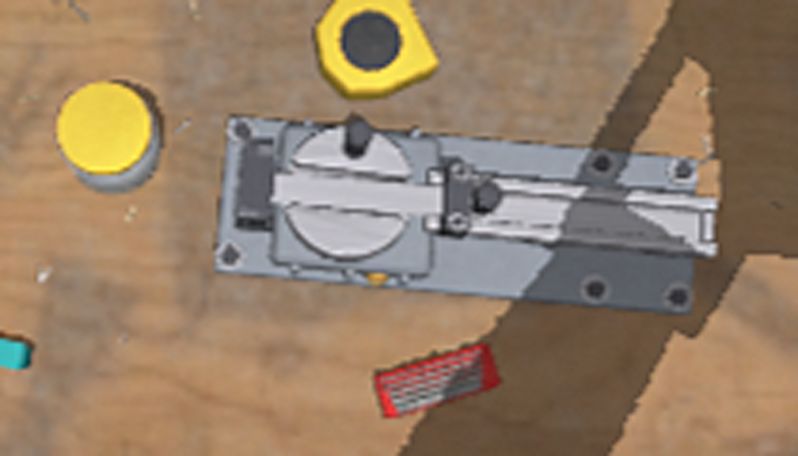

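Run:
```python
from h import *
print(unit(ray('top',487/3.8+240-.37,190/3.8+170-.37,.094)),unit(ray('scene',414/4.2+260-.38,185/4.2+120-.38,.094)))
print(robot.close_job())
```

```text
[-77.612009    -3.12487125] [-79.35398386  -2.55766995]
the job is handed in; nothing more can be done
None
```

The shaft is locked as far as my checks show, and the job is handed in; no verdict was reported. With closed fingertips I pushed the peg until the slot lined up, then pushed the bar by its post through the slot to its stop. The last move ended at about 8.8 s of the 51 s allowed.

- **Disc:** before the bar went in, the slot's angle was between -0.01 and -0.05 rad in both cameras. The peg position alone gave +0.05 in one view and -0.05 in the other; either fits the slot's clearance.
- **Bar:** at the stop the bar stopped moving while the push force rose to about 19 N, well above its sliding friction. The post measured x = -78 to -79 mm in the cameras and about -80.6 mm from the fingertip, against -80 mm when fully home.
- **Staple:** the last top view shows the nose going under the staple. I did not see the nose tip inside it directly.
- **Other things:** comparing the pictures by eye, the key set, tape measure and screw jar look unmoved. I never went near the turquoise look-alike. The arm was clear of everything when I handed in.

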